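# Take the sieve nest apart and return the oversize to the mortar

## Task

The crushed sample has been sieved: take the little sieve nest apart from the top. Set the lid down on the worktop, knob up, before you lift the sieve, level with all its stones still in it, straight out of the pan; empty all the stones into the white mortar that stands on the worktop beside the nest for another round of crushing, spilling none, and stand the empty sieve upright on the worktop. Keep lid and sieve clear of the pan, leave the pan where it stands with the fine chips in it, set things down rather than drop them, and do not push the mortar or the other things about.

Things in the scene. Friction and masses are not known exactly. Their poses are not given: they have to be found in the camera images.
- pan: receiver pan, bottom part of the stainless sieve nest: round, 66 mm across, 30 mm high, wall 2.5 mm, floor 3 mm, 0.25 kg, loose. Origin at the centre of its underside, z up. It stands left or right of the mortar. Free worktop for setting things down: x 0.42 to 0.53, on the left at y 0.26 to 0.40 and on the right at y -0.28 to -0.42.
- sieve: sieve, middle part: round frame 66 mm across (wall 2.5 mm), 41 mm high, 0.15 kg, with a wire mesh of 10 mm openings. Origin at the centre of its underside, z out of its mouth. Its lower 9 mm is a skirt 56.6 mm across that stands in the pan with about 2 mm play, the shoulder on the pan's rim; it lifts straight off. Above that it is plainly cylindrical and bears a 40 N grip across its 66 mm.
- sieve_mesh (a point): centre of the sieve's mesh, top side, 13 mm above the sieve's origin; the stones lie on it in one layer, in a bowl 61 mm across and 28 mm deep. In the nest it is 34 mm above the pan's origin. The stones leave when the sieve is tipped 105 to 125 degrees; gripped with the hand leaning some 40 degrees to one side it can be tipped that far to the other.
- lid: lid, top part: a disc 67 mm across with a round upright knob, 16 mm in diameter, in its middle; 0.09 kg. Origin at the centre of its underside, z up through the knob. Its plug, 8 mm deep and 56.6 mm across, sits loosely in the sieve's mouth and is the foot on which it lies on a table. The disc spans 8 to 11.8 mm and the knob 11.8 to 31.5 mm above the origin.
- lid_knob (a point): grip point in the knob, 24 mm above the lid's origin.
- mortar: white porcelain mortar standing on the worktop, 98 mm across the rim and 63 mm high, 0.38 kg, loose. Origin at the centre of its underside, z up. The bowl is a cone: about 84 mm wide inside at the rim, 24 mm wide at its floor 14 mm above the origin.
- brush: wooden scrubbing brush, 34 x 105 x 24 mm, lying near the front edge of the worktop, long axis its y; loose bystander.
- marker: felt marker, 14 x 137 x 15 mm, lying behind the work in front of the balance and the specimen case, long axis its y; loose bystander.
- tape_roll: roll of masking tape lying flat, 104 mm across, 25 mm high, behind on the left; fixed bystander.
- stone_1: one of the four pieces of crushed rock held back on the sieve: angular, grey, 19 x 16 x 15 mm, 10 g. Origin in the middle of the face on which it lay at first.
- stone_2: one of the four pieces of crushed rock held back on the sieve: angular, grey, 17 x 18 x 14 mm, 10 g. Origin in the middle of the face on which it lay at first.
- stone_3: one of the four pieces of crushed rock held back on the sieve: angular, grey, 18 x 15 x 16 mm, 10 g. Origin in the middle of the face on which it lay at first.
- stone_4: one of the four pieces of crushed rock held back on the sieve: angular, grey, 16 x 17 x 15 mm, 10 g. Origin in the middle of the face on which it lay at first.
- chip_1: one of the two smaller chips that went through the mesh, lying in the pan (hidden under the sieve at first): angular, grey, 11 x 9 x 8 mm, 10 g. Origin in the middle of the face on which it lay at first.
- chip_2: one of the two smaller chips that went through the mesh, lying in the pan (hidden under the sieve at first): angular, grey, 9 x 9 x 7 mm, 10 g. Origin in the middle of the face on which it lay at first.

How it is judged:
By the outcome, as a careful person would: the job done as asked, in the order asked, and still so for the second after the job is handed in, with the robot touching nothing.
It also fails if it takes over 72 s, if anything falls off the work surface, if the arm or the gripper's body presses on something with over 40 N, if the wrist force passes 120 N, or if a joint passes its speed limit or range.

## Robot

A 6-joint arm with a two-finger parallel gripper is mounted at the origin on a cart in front of the work surface, level with it; the furniture and walls round the work are solid. World frame = base frame: x ahead of the robot, y to its left, z up, the work surface at z = 0. Lengths are in m, angles in rad, forces in N, time in s.
With the tool pointing down it reaches from about 0.325 to 0.85 m from the base axis. Payload 4.4 kg.
Tool frame: the origin (TCP) lies at the very end of the fingers, on their centre line; the grasp point (between the pads) lies 19 mm behind it (manip.grasp_offset is the z of the grasp point in the tool frame, in m); z points along the fingers, y is the line along which they close (so a half turn about z gives the same grasp; the last joint's range is limited). The gripper opens to 94 mm and grips with 3 to 60 N. Pads are 16 mm wide; open, the fingers measure 119 mm over their backs; the gripper's body (75 mm by 177 mm) begins 78 mm behind the grasp point.
Start: joints at [1.026, 0.207, 1.542, -0, 1.393, -0.15], TCP at [0.221, 0.531, 0.205] pointing down, gripper open.
Joint ranges: [-2.73, 2.73], [-0.86, 2.22], [0.23, 2.46], [-1.11, 4.25], [0.08, 2.63], [-2.82, 2.82]. Speed limits (rad/s): [2.79, 2.79, 3.14, 3.14, 3.14, 3.14].

## Interface

Orientations are given as [roll, pitch, yaw] about the fixed x, y, z axes, in that order (R = Rz(yaw) Ry(pitch) Rx(roll)).
In Python, from plant import manip, vision, readout gives the robot as it stands (manip), with the cameras (vision) and the readings (readout). Calls block until the motion is done:
- manip.movep(position, orientation): joint-space move of the TCP to a pose.
- manip.movel(position, max_speed=0.15, ori=None, force_limit=None): straight line of the TCP; ori=None keeps the orientation; max_speed is the mean speed in m/s. With force_limit (N) it stops when the force on the tool has changed by that much, and returns True; else False.
- manip.movej(angles): joint-space move.
- manip.release() and manip.gripper_close(grasp_force=None): open the fingers fully, or close them until they stop; grasp_force is the grip in N (None keeps the last).
- manip.pause(seconds).
- manip.inverse_kinematics(position, orientation): joint angles nearest the present ones, or None.
- vision.camera(name): name is "scene" or "top" or "wrist"; returns a dict with "image" (420x560x3 uint8, blue, green, red), "fx", "fy", "cx", "cy" (pixels), "k1" (the pictures are not rectified: a ray, as slopes to the right and down, at radius r is drawn at 1 + k1 r^2 times it, then the intrinsics apply), "camera_from_world" (4x4, takes a point from world to camera coordinates). Camera axes: x right, y up, looking along -z (the intrinsics and any distortion apply to the point x, -y, -z); pixel columns grow to the right and rows downward; lengths in m; the calibration is good to about 2 mm. A picture is of the moment at which its call begins. There is no depth.
A pose or a line that the arm cannot do raises manip.Unreachable and nothing moves.
- manip.hand_in(): hands the job in; it is judged then, once.
Readings, each from a call of its own:
- readout.get_clock(): time.
- readout.get_q(): joint angles.
- readout.get_dq(): joint speeds.
- readout.get_joint_torque(): joint torques, N m.
- readout.get_tool_pos(): TCP position.
- readout.get_tcp_rot(): TCP orientation.
- readout.get_force(): force on the tool from outside, world axes, zero at the start.
- readout.get_moment(): the same for the moment, N m.
- readout.get_gripper_width(): opening from 0.0 (shut) to 1.0 (fully open).
- readout.get_gripper_force(): force on a finger pad.
Only numpy, scipy, OpenCV 4.12 (cv2) and the standard library are available. Lean on these libraries where they do the work, as an engineer would, in place of code of your own. Each camera call takes 0.05 s, during which the arm holds its last target. There are 200 camera calls.

## Working session

There is one attempt and no reset: what is moved stays moved. The work goes in short steps, each a Python script; the robot and the scene stay as the last script left them, time stands still between calls to the robot, and variables do not carry over. Pictures are saved under pics/ and viewed, at most 10 in all, crops included, and the job is handed in when it is done.

```bash
ls; mkdir -p pics
cat > h.py <<'E'
import numpy as np, cv2
from plant import manip, vision, readout
def ray(c,u,v):
    M=np.array(c["camera_from_world"]);R=M[:3,:3];t=M[:3,3]
    d=np.array([(u-c["cx"])/c["fx"],(v-c["cy"])/c["fy"]]);s=d.copy()
    for _ in range(20): s=d/(1+c["k1"]*(s@s))
    w=R.T@np.array([s[0],-s[1],-1.]);return -R.T@t,w/np.linalg.norm(w)
def onz(c,u,v,z):
    o,w=ray(c,u,v);return o+w*(z-o[2])/w[2]
def proj(c,p):
    M=np.array(c["camera_from_world"]);q=M[:3,:3]@np.array(p)+M[:3,3]
    s=np.array([q[0],-q[1]])/-q[2];s=s*(1+c["k1"]*(s@s))
    return np.array([s[0]*c["fx"]+c["cx"],s[1]*c["fy"]+c["cy"]])
def tri(*rs):
    A=sum(np.eye(3)-np.outer(w,w) for o,w in rs);b=sum((np.eye(3)-np.outer(w,w))@o for o,w in rs)
    return np.linalg.solve(A,b)
E
python3 - <<'E'
from h import *
import pickle
ims={}
for n in("scene","top"):
    c=vision.camera(n);ims[n]=c;print(n,c["fx"],c["k1"],ray(c,280,210))
pickle.dump(ims,open("c0.pkl","wb"))
cv2.imwrite("pics/a.png",ims["scene"]["image"]);cv2.imwrite("pics/b.png",ims["top"]["image"])
print(readout.get_clock(),readout.get_tcp_rot())
E
```

```text
pics
plant.py
scene 535.4601887436128 -0.15861109759071668 (array([-0.07659607, -0.43003847,  0.70222817]), array([ 0.61059596,  0.5064092 , -0.60886969]))
top 464.094088936911 -0.12632590263192986 (array([0.42327631, 0.06565619, 0.99370324]), array([ 0.15061671,  0.02808928, -0.9881931 ]))
0.1 [-3.13961919e+00 -3.06820062e-04  2.74680288e+00]
```

View pics/a.png

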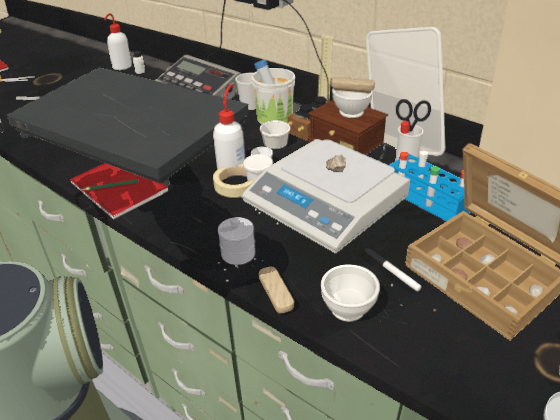

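View pics/b.png

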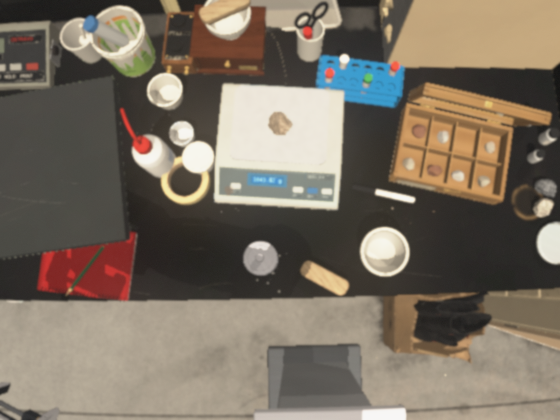

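The scene view shows the nest at about (237,241), the mortar at (350,291) and the brush at (276,290). In the top view the nest is at (260,258), the mortar at (385,251), the brush at (325,278) and the marker at (395,196).

Run:
```python
from h import *
import pickle
C=pickle.load(open("c0.pkl","rb"));t=C["top"];s=C["scene"]
for n,u,v,z in(("nest",260,258,.066),("mortar",385,250,.063),("brush",325,278,.024),("brushA",303,268,.024),("brushB",347,289,.024),("markA",376,193,.015),("markB",414,200,.015),("notebook",135,240,0),("notebk2",128,298,0),("tape",185,180,.025)): print(n,onz(t,u,v,z).round(4))
print(tri(ray(t,260,256),ray(s,237,228)),tri(ray(t,385,250),ray(s,350,284)))
# where wrist cam sits, relative to tool
c=vision.camera("wrist");print(c["fx"],c["k1"],ray(c,280,210),readout.get_tool_pos(),readout.get_tcp_rot())
for yaw in (-3,-2,-1.57,-1,0,.8,1.57,2.4):
  print(yaw,[None if q is None else np.round(q,2) for q in [manip.inverse_kinematics([.42,.1,.2],[np.pi,0,yaw])]])
```

```text
nest [0.4688 0.1339 0.066 ]
mortar [ 0.4786 -0.1174  0.063 ]
brush [0.4261 0.0028 0.024 ]
brushA [0.448  0.0479 0.024 ]
brushB [ 0.4022 -0.0421  0.024 ]
markA [ 0.6044 -0.1136  0.015 ]
markB [ 0.5872 -0.1955  0.015 ]
notebook [0.5164 0.4122 0.    ]
notebk2 [0.391  0.4261 0.    ]
tape [0.6412 0.2964 0.025 ]
[0.47338799 0.13380985 0.0612856 ] [ 0.4783253  -0.11731606  0.06111382]
376.5991176270408 -0.10604288318010126 (array([0.15455438, 0.55685179, 0.38395067]), array([ 0.21274351, -0.10469873, -0.97148257])) [0.2208735  0.53022012 0.20455213] [-3.13982202e+00 -2.38603882e-04  2.74676701e+00]
-3 [array([ 0.03, -0.1 ,  1.88,  0.  ,  1.37, -1.68])]
-2 [array([ 0.03, -0.1 ,  1.88,  0.  ,  1.37, -2.68])]
-1.57 [None]
-1 [array([ 0.03, -0.1 ,  1.88, -0.  ,  1.37,  2.6 ])]
0 [array([ 0.03, -0.1 ,  1.88, -0.  ,  1.37,  1.6 ])]
0.8 [array([ 0.03, -0.1 ,  1.88, -0.  ,  1.37,  0.8 ])]
1.57 [array([ 0.03, -0.1 ,  1.88, -0.  ,  1.37,  0.03])]
2.4 [array([ 0.03, -0.1 ,  1.88,  0.  ,  1.37, -0.8 ])]
```

```bash
cat >> h.py <<'E'
from scipy.spatial.transform import Rotation as Ro
def tool(phi,a,sg=1):
    """hand leaning by a (rad) from vertical towards azimuth phi; closing line horizontal, across phi"""
    e=np.array([np.cos(phi),np.sin(phi),0]);z=-(np.sin(a)*e+np.cos(a)*np.array([0,0,1]))
    y=sg*np.array([-e[1],e[0],0]);R=np.column_stack([np.cross(y,z),y,z])
    return R
def rpy(R): return Ro.from_matrix(R).as_euler("xyz")
def tcp(G,R): return np.array(G)+.019*R[:,2]
E
python3 - <<'E'
from h import *
d=np.pi/180
print("off",manip.grasp_offset)
for deg in range(0,360,30):
  for sg in(1,-1):
    out=[];
    for G,a in(([.47,.134,.053],-40),([.47,.134,.16],-40),([.478,-.117,.12],-40),([.478,-.117,.115],0),([.478,-.117,.115],40),([.478,-.117,.115],75),([.478,-.117,.115],82),([.475,-.34,.033],-40),([.475,.29,.033],-40)):
      R=tool(deg*d,a*d,sg);q=manip.inverse_kinematics(tcp(G,R),rpy(R));out.append(None if q is None else q)
    s="".join("0" if q is None else "1" for q in out)
    if s[:6]=="111111": print(deg,sg,s);[print("   ",None if q is None else np.round(q,2)) for q in (out if deg%90==0 else [])]
    else: print(deg,sg,s)
E
```

```text
off -0.0188
0 1 010111110
0 -1 011111110
30 1 011111110
30 -1 111111111
60 1 101011111
60 -1 111111111
90 1 111110011
90 -1 111110011
120 1 111100011
120 -1 111110011
150 1 111110011
150 -1 111110011
180 1 111110011
180 -1 111100011
210 1 111111111
210 -1 111111111
240 1 111111111
240 -1 111011111
270 1 111111111
    [ 0.48  0.53  1.68 -0.62  1.35  0.75]
    [ 0.48  0.37  1.65 -0.61  1.51  0.64]
    [ 0.01  0.26  1.9  -0.79  1.14  0.41]
    [-0.42  0.15  1.85  0.    1.14 -0.42]
    [-0.75  0.43  1.68  0.49  1.56 -0.89]
    [-0.87  0.8   1.5   0.74  1.96 -1.02]
    [-0.87  0.87  1.47  0.79  2.04 -1.03]
    [-0.45  0.44  1.9  -1.02  0.75  0.31]
    [ 0.68  0.73  1.38 -0.52  1.52  0.85]
270 -1 111111101
    [ 0.48  0.53  1.68 -0.62  1.35 -2.39]
    [ 0.48  0.37  1.65 -0.61  1.51 -2.5 ]
    [ 0.01  0.26  1.9  -0.79  1.14 -2.73]
    [-0.42  0.15  1.85 -0.    1.14  2.73]
    [-0.75  0.43  1.68  0.49  1.56  2.26]
    [-0.87  0.8   1.5   0.74  1.96  2.12]
    [-0.87  0.87  1.47  0.79  2.04  2.11]
    None
    [ 0.68  0.73  1.38 -0.52  1.52 -2.3 ]
300 1 111111101
300 -1 110111101
330 1 011111101
330 -1 001111111
```

Run:
```python
from h import *
import pickle
V=[]
for y in(.16,.04,-.10):
    manip.movep([.45,y,.22],[np.pi,0,np.pi/2]);manip.pause(.15)
    V.append(vision.camera("wrist"));print(readout.get_clock(),ray(V[-1],280,210))
pickle.dump(V,open("c1.pkl","wb"))
cv2.imwrite("pics/c.png",np.hstack([cv2.resize(v["image"],None,fx=.7,fy=.7)[:, :] for v in V[:2]]))
cv2.imwrite("pics/d.png",V[2]["image"])
```

```text
1.95 (array([0.44895228, 0.23106037, 0.39946759]), array([-0.01329081, -0.23626233, -0.97159841]))
2.7 (array([0.44918806, 0.11127165, 0.39954622]), array([-0.01313358, -0.23595414, -0.97167544]))
3.5167 (array([ 0.44921677, -0.02815409,  0.39947683]), array([-0.01306747, -0.23573906, -0.97172853]))
```

View pics/c.png

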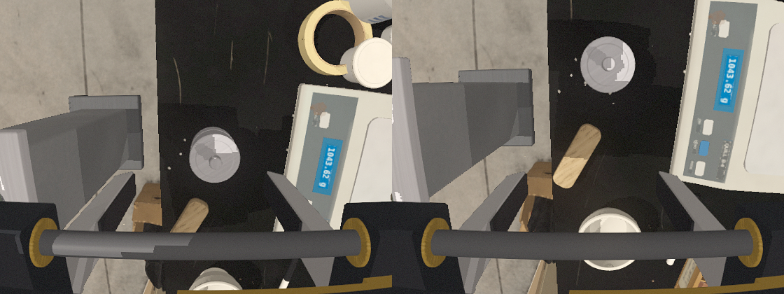

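View pics/d.png

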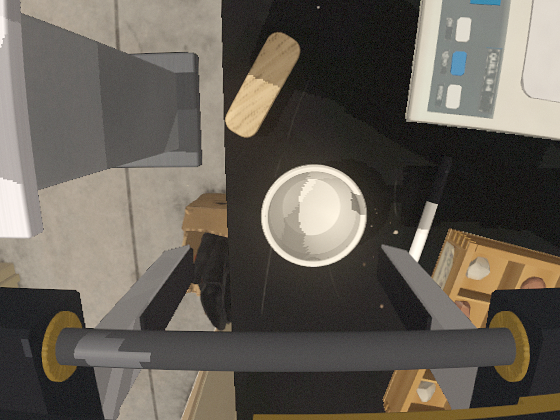

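The left two views show the nest at about (306,222) and (309,93) in full-size pixels. The third shows the mortar rim at (314,215).

Run:
```python
from h import *
import pickle
V=pickle.load(open("c1.pkl","rb"))
a=V[0]["image"][172:272,256:356];b=V[1]["image"][43:143,259:359]
cv2.imwrite("pics/e.png",cv2.resize(np.hstack([a,b]),None,fx=4,fy=4,interpolation=cv2.INTER_CUBIC))
for i,(x,y,r0,r1) in((0,(256,172,25,45)),(1,(259,43,25,45))):
    g=cv2.cvtColor(V[i]["image"],cv2.COLOR_BGR2GRAY)[y:y+100,x:x+100]
    for p in (30,22): print(i,[(cv2.HoughCircles(g,cv2.HOUGH_GRADIENT,1.5,10,param1=120,param2=p,minRadius=lo,maxRadius=hi)) for lo,hi in((25,45),(5,12))])
# mortar rim in view 2
g=V[2]["image"][150:280,240:390].max(2)
n,L,S,c=cv2.connectedComponentsWithStats((g>130).astype(np.uint8));k=1+S[1:,4].argmax();print(S[k])
ct=max(cv2.findContours((L==k).astype(np.uint8),0,1)[0],key=cv2.contourArea);h=cv2.convexHull(ct);print("mortar ell",cv2.fitEllipse(h))
(cx,cy),_,_=cv2.fitEllipse(h);print(onz(V[2],cx+240,cy+150,.063))
```

```text
0 [array([[[50.25, 53.25, 35.8 ],
        [47.25, 41.25, 32.35]]], dtype=float32), None]
0 [array([[[50.25, 53.25, 35.8 ],
        [47.25, 41.25, 32.35],
        [44.25, 62.25, 25.75]]], dtype=float32), array([[[53.25, 60.75,  9.5 ]]], dtype=float32)]
1 [array([[[47.25, 48.75, 40.45],
        [56.25, 54.75, 35.8 ],
        [56.25, 44.25, 30.85],
        [36.75, 48.75, 27.1 ]]], dtype=float32), array([[[50.25, 47.25,  7.85]]], dtype=float32)]
1 [array([[[47.25, 48.75, 40.45],
        [56.25, 54.75, 35.8 ],
        [48.75, 62.25, 27.4 ],
        [57.75, 42.75, 29.2 ],
        [39.75, 39.75, 27.55]]], dtype=float32), array([[[50.25, 47.25,  7.85]]], dtype=float32)]
[  21   14  106  103 8520]
mortar ell ((73.35701751708984, 65.17591857910156), (102.17460632324219, 105.96861267089844), 78.06751251220703)
[ 0.47547968 -0.11459373  0.063     ]
```

View pics/e.png

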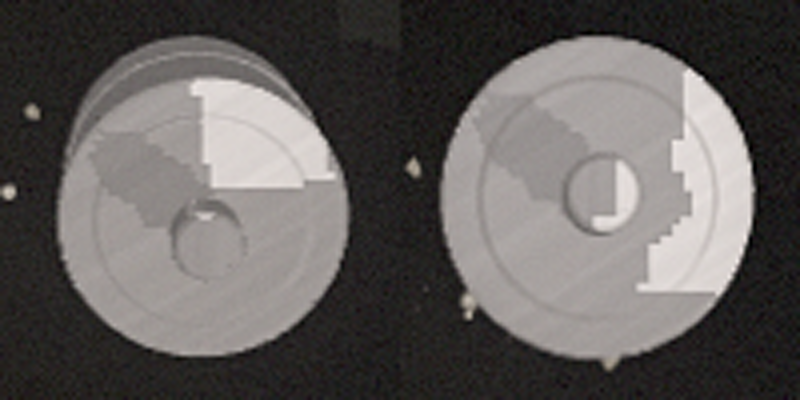

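The crop shows the lid disc centred at about (306.5,226.0) in view 0 and (308.1,92.0) in view 1. The knob top is at about (307.7,232.5) and (309.4,91.1).

Run:
```python
from h import *
import pickle
V=pickle.load(open("c1.pkl","rb"));C=pickle.load(open("c0.pkl","rb"))
for n,a,b,z in(("disc",(306.5,226),(308.1,92),.0658),("knobtop",(307.75,232.5),(309.4,91.1),.0855)):
    print(n,tri(ray(V[0],*a),ray(V[1],*b)),onz(V[0],*a,z),onz(V[1],*b,z))
print("mortar",tri(ray(V[2],313.4,215.2),ray(C["top"],385,250.5)))
# mortar rim in V1: left/right widest
g=V[1]["image"].max(2)
for r in range(296,330,6):
    m=np.where(g[r,250:380]>130)[0]+250;print(r,m.min() if len(m) else 0,m.max() if len(m) else 0)
```

```text
disc [0.46888299 0.13421638 0.06375167] [0.46880918 0.13480659 0.0658    ] [0.46871506 0.13407609 0.0658    ]
knobtop [0.46890421 0.13365947 0.08244366] [0.46882721 0.13459675 0.0855    ] [0.46859885 0.13344273 0.0855    ]
mortar [ 0.48007505 -0.12767272  0.01150972]
296 0 0
302 291 329
308 281 339
314 275 345
320 271 349
326 268 353
```

Run:
```python
from h import *
D=[np.pi,0,np.pi/2];N=np.array([.4688,.1341])
manip.movep([*N,.13],D)
manip.movel([*N,.085],.08)
print("touch",manip.movel([*N,.0682],.03,force_limit=4),readout.get_tool_pos())
manip.gripper_close(20);manip.pause(.2)
print("w",readout.get_gripper_width(),readout.get_gripper_force(),readout.get_tool_pos())
f0=np.array(readout.get_force())
z0=readout.get_tool_pos()[2]
manip.movel([*N,.085],.03);manip.movel([*N,.15],.1)
print(np.array(readout.get_force())-f0,readout.get_gripper_width())
c=vision.camera("scene")
cv2.imwrite("pics/f.png",cv2.resize(c["image"][150:330,150:400],None,fx=3,fy=3))
print(readout.get_clock(),z0)
```

```text
touch False [0.46878778 0.13412531 0.06812248]
w 0.16735594699932624 19.99994158744812 [0.46887679 0.13412113 0.06822266]
[-1.35858257  0.33407058 -0.47442721] 0.1602629820941193
8.8667 0.06822265818049195
```

View pics/f.png

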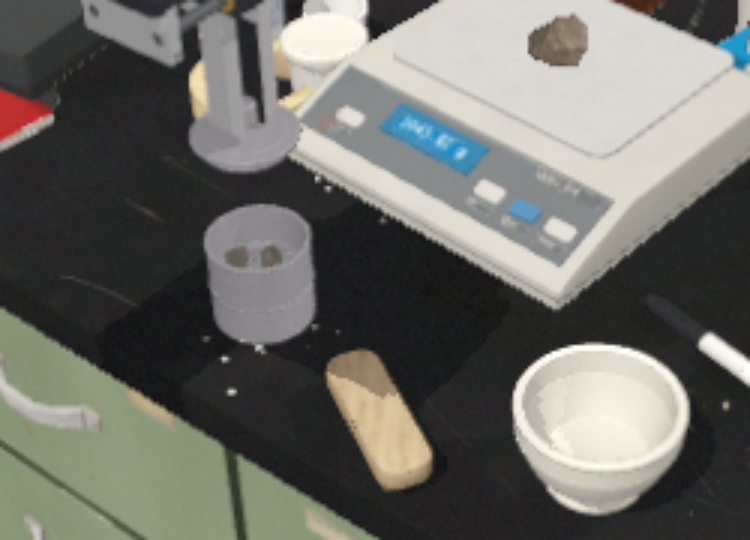

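The lid is held level by the knob, and the open sieve with its stones remains on the pan. I'll set the lid down on the left.

Run:
```python
from h import *
D=[np.pi,0,np.pi/2]
P=[.475,.335]
manip.movel([*P,.15],.2);manip.movel([*P,.03],.12);manip.pause(.2)
print("touch",manip.movel([*P,.010],.015,force_limit=3),readout.get_tool_pos())
manip.release();manip.pause(.1)
manip.movel([*P,.11],.1)
c=vision.camera("wrist");cv2.imwrite("pics/g.png",c["image"])
# inspect the sieve rim: two views, tool down
import pickle;V=[]
for y in(.17,.06):
    manip.movel([.45,y,.22],.25);manip.pause(.15);V.append(vision.camera("wrist"))
pickle.dump(V,open("c2.pkl","wb"))
cv2.imwrite("pics/h.png",np.hstack([cv2.resize(v["image"][0:300,180:440],(390,450)) for v in V]))
print(readout.get_clock())
```

```text
touch True [0.47487707 0.33495084 0.01412272]
16.8167
```

View pics/h.png

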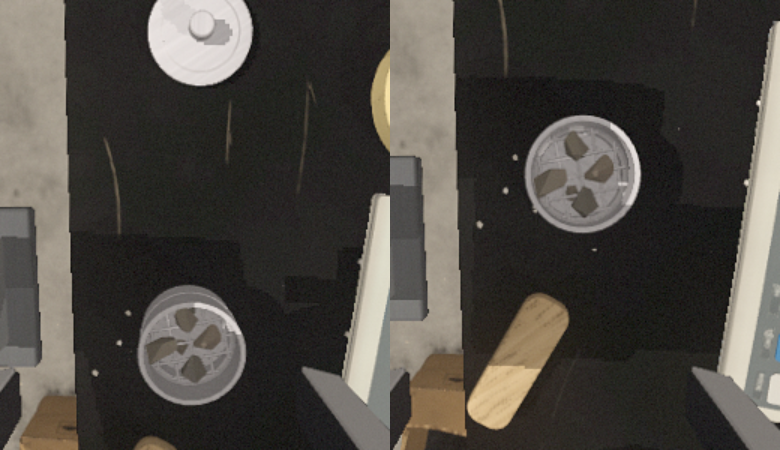

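The lid lies knob up at the left, and the sieve holds four stones, centred at about (308,236) in view 0 and (308,116) in view 1.

Run:
```python
from h import *
import pickle
V=pickle.load(open("c2.pkl","rb"))
a=ray(V[0],307.4,235.7);b=ray(V[1],308.,115.7);p=tri(a,b);print("rim",p,onz(V[0],307.4,235.7,.062),onz(V[1],308,115.7,.062))
G=np.array([.4688,.1342,.0528])
if abs(p[0]-G[0])<.004 and abs(p[1]-G[1])<.004: G[:2]=(G[:2]+p[:2])/2
R=tool(1.5*np.pi,-40*np.pi/180);o=rpy(R)
manip.movep(tcp(G,R)-.10*R[:,2],o)
print(manip.movel(tcp(G,R),.08,force_limit=5),readout.get_tool_pos(),tcp(G,R))
f0=np.array(readout.get_force())
manip.gripper_close(35);manip.pause(.3)
print(readout.get_gripper_width(),readout.get_gripper_force(),np.array(readout.get_force())-f0)
H=G.copy();H[2]+=.02;manip.movel(tcp(H,R),.03);H[2]=.15;manip.movel(tcp(H,R),.08);manip.pause(.1)
print(readout.get_gripper_width(),readout.get_gripper_force(),np.array(readout.get_force())-f0,readout.get_clock(),G)
c=vision.camera("scene");cv2.imwrite("pics/i.png",cv2.resize(c["image"][130:330,150:400],None,fx=3,fy=3))
```

```text
rim [0.46864459 0.13411579 0.06160327] [0.46869994 0.13424099 0.062     ] [0.46854419 0.13411253 0.062     ]
False [0.46922979 0.12242322 0.03866631] [0.46872229 0.12194493 0.03824516]
0.697433958250903 35.00018765218556 [-0.62611159  2.31626429  1.59279224]
0.6991707351063094 34.99965772032738 [-0.04055694  1.71597317 -1.40005763] 21.8833 [0.46872229 0.1341579  0.0528    ]
```

View pics/i.png

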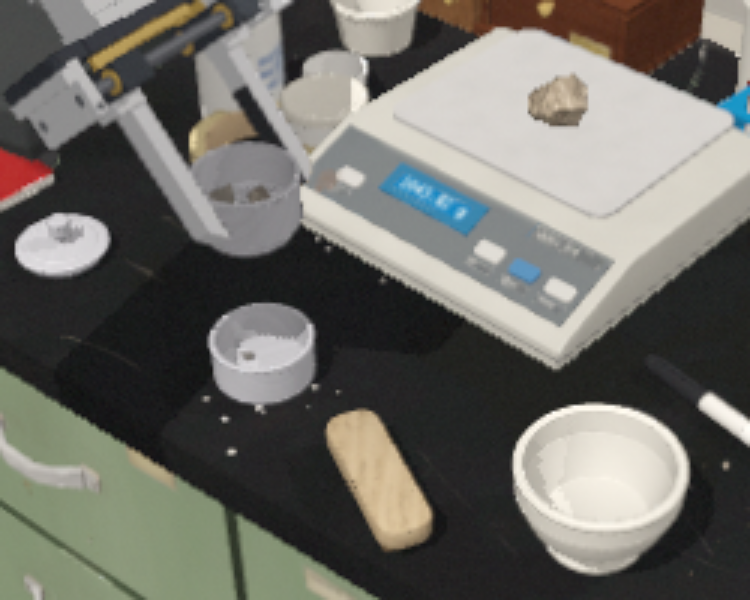

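The sieve is level with its stones and the pan stays put with its chips. Next is the pour.

Run:
```python
from h import *
d=np.pi/180;ph=1.5*np.pi
R=tool(ph,-40*d)
G=np.array([.4765,-.109,.15]);manip.movel(tcp(G,R),.15)
G[2]=.112;manip.movel(tcp(G,R),.08)
def to(a,sp):
    R=tool(ph,a*d);manip.movel(tcp(G,R),sp,ori=rpy(R))
for a in range(-30,51,10): to(a,.012)
print(readout.get_clock(),readout.get_gripper_width())
for a in range(55,76,5): to(a,.006)
manip.pause(.6)
to(80,.006);manip.pause(.5)
print(readout.get_clock(),readout.get_gripper_width(),readout.get_force())
c=vision.camera("scene");cv2.imwrite("pics/j.png",cv2.resize(c["image"][180:350,250:460],None,fx=3.5,fy=3.5))
```

```text
28.1583 0.7019312398936676
31.8083 0.7016987762761238 [ 0.04827181 -0.43300808 -0.72849717]
```

View pics/j.png

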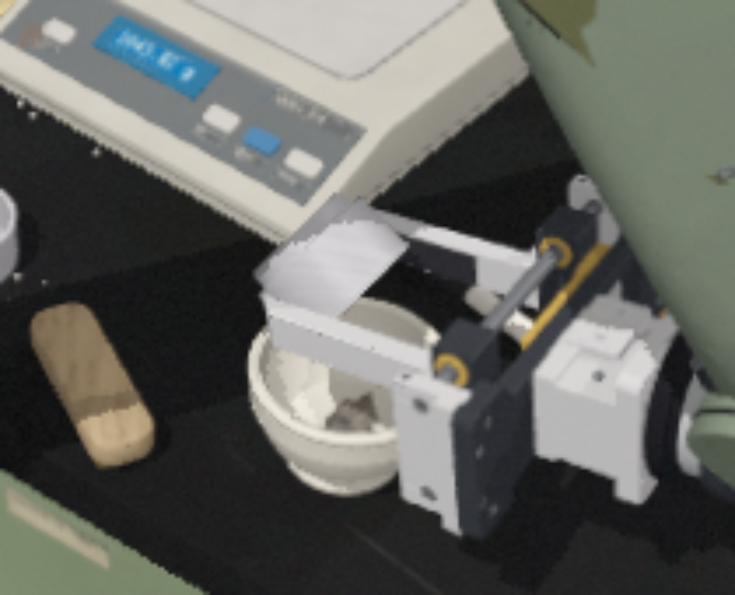

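The stones lie in the mortar and the sieve is tipped at 120°. I'll bring it upright, set it down on the right, and then inspect everything in one composite.

Run:
```python
from h import *
import pickle
d=np.pi/180;ph=1.5*np.pi
G=np.array([.4765,-.109,.15]);R=tool(ph,80*d);manip.movel(tcp(G,R),.08)
for a in range(60,-41,-20):
    R=tool(ph,a*d);manip.movel(tcp(G,R),.02,ori=rpy(R))
G=np.array([.475,-.345,.15]);manip.movel(tcp(G,R),.15)
G[2]=.042;manip.movel(tcp(G,R),.10);manip.pause(.15)
G[2]=.027;print(manip.movel(tcp(G,R),.015,force_limit=3),readout.get_tool_pos()-tcp([0.475,-.345,.0318],R))
manip.release();manip.pause(.1)
G=np.array([.475,-.345,.0318]);manip.movel(tcp(G,R)-.12*R[:,2],.12)
V=[]
for y in(-.32,-.10):
    manip.movep([.45,y,.22],[np.pi,0,np.pi/2]);manip.pause(.1);V.append(vision.camera("wrist"))
t=vision.camera("top");s=vision.camera("scene");pickle.dump((V,t,s),open("c3.pkl","wb"))
def z(im,x0,y0,w,h): return cv2.resize(im[y0:y0+h,x0:x0+w],(390,290))
print(readout.get_clock())
cv2.imwrite("pics/k.png",np.vstack([np.hstack([z(V[0]["image"],220,140,190,141),z(V[1]["image"],220,140,190,141)]),np.hstack([z(s["image"],150,170,330,245),z(t["image"],150,130,350,260)])]))
```

```text
True [-1.11762121e-04  6.92457365e-05  1.00208902e-04]
43.3667
```

View pics/k.png

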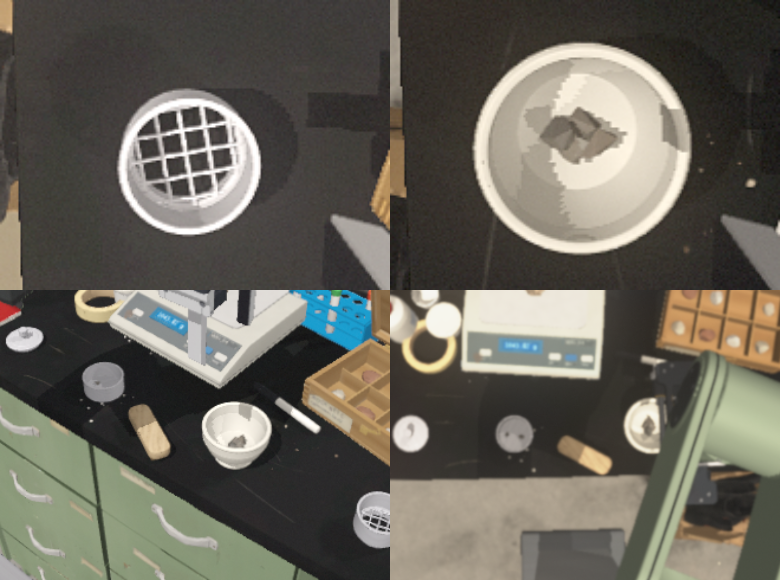

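The sieve stands empty and upright at the right. All the stones are in the mortar at about (580,135), the pan holds its chips, and the lid lies knob up at the left. The gripper is clear, so I'm handing in.

```bash
python3 -c "
from plant import manip, vision, readout
print(manip.hand_in())"
```

```text
the job is handed in; nothing more can be done
None
```

The job is handed in at about 43 s on the robot clock: the lid is knob up on the left, the stones are in the mortar, the empty sieve is upright on the right, and the pan is in place with its chips.

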